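# Pack the survey probe from behind the counter and the jar

### The arm

A 6-joint arm with a two-finger parallel gripper is mounted at the origin on the work surface. World frame = base frame: x ahead of the robot, y to its left, z up, the work surface at z = 0. Lengths are in m, angles in degrees, forces in N, time in s.
With the tool pointing down it reaches from about 0.4 to 0.825 m from the base axis. Payload 7 kg.
Tool frame: the origin (TCP) lies between the finger pads; the fingertips stand 22 mm ahead of it and the grasp point (between the pads) lies 3 mm ahead of it; z points along the fingers, y is the direction in which the jaws open and shut (so a half turn about z gives the same grasp; the last joint's range is limited). The gripper opens to 88 mm and grips with 3 to 60 N. Pads are 19 mm wide; open, the fingers measure 130 mm over their backs; the gripper's body (78 mm by 193 mm) begins 47 mm behind the grasp point.
Start: joints at [-59.811, 20.546, 0.682, 0, -70.136, -16.507], TCP at [0.16, -0.656, 0.217] pointing down, gripper open.
Joint ranges: [-176.03, 176.03], [-82.01, 121.73], [-58.28, 71.71], [-173.87, 95.51], [-174.79, -0.11], [-173.66, 173.66]. Speed limits (degrees/s): [136.94, 136.94, 172.46, 180, 180, 180].

### API

Orientations are given as [roll, pitch, yaw] about the fixed x, y, z axes, in that order (R = Rz(yaw) Ry(pitch) Rx(roll)).
In Python, from plant import telemetry, cams, r gives the robot as it stands.
- The arm moves only by the tool carry_out, never from a script. Its argument "commands" is one flat list of numbers, 5 for each row, row after row: the shift along the world's x, y, z as a fraction of full scale, then the turn about the world's z as a fraction of full scale, then the gripper's target within -1 to 1 (shut at 1, half-way at 0, fully open at -1). In form: [x, y, z, turn, claw, x, y, z, turn, claw, ...]. A call has 1 to 8 rows; each row shifts and turns the commanded pose from where the row before left it; what a row does not reach is not made up. Full scale, the value 1, is 0.04 m for a shift and 4 degrees for a turn. A row lasts 1/10 s, in which the tool goes at most 50 mm and 8.59 degrees, less where a joint would pass 70% of its speed; a pose out of reach is approached as far as the arm can. A call with a number of a shift or a turn outside -1 to 1 is refused whole. A call with a gripper value outside its range is refused whole. The fingers move at their own pace and stop on an object; "grip_force" is the grip in N (left out, the last holds). Time passes only in rows, so rows that do not move let the fingers close. It gives the time, the measured TCP pose, the force and the opening at its end, in the units of the state.
- telemetry.get_state(): the state, without advancing time (a new reading comes with each control period).
- cams.capture(name): name is "scene" or "top" or "wrist"; returns a dict with "frame" (420x560x3 uint8, red, green, blue), "camera_matrix" (3x3 intrinsics, pixels), "camera_from_world" (4x4, takes a point from world to camera coordinates); the wrist camera has in their place "mount" (4x4, takes a point from camera to tool coordinates, whose origin is the TCP and whose axes are the flange's). Camera axes: x right, y down, z forward; pixel columns grow to the right and rows downward; lengths in m; the calibration is good to about 2 mm. A picture is of the moment at which its call begins: read the wrist's pose just before it. There is no depth.
- r.close_job(): hands the job in, once; it reports no verdict.
The state is a dict: "time_s": time; "joints": joint angles; "qd": joint speeds; "joint_torque": joint torques, N m; "tcp_pos": TCP position; "eef_rot": TCP orientation; "contact_force": force on the tool from outside, world axes, zero at the start; "moment": the same for the moment, N m; "gripper_width": finger opening in m.
Only numpy, scipy, OpenCV 4.12 (cv2) and the standard library are available. Lean on these libraries where they do the work, as an engineer would, in place of code of your own. Each camera call takes 0.05 s, during which the arm holds its last target. There are 200 camera calls.

### The job

The contamination probe and its steel check-source puck are boxed in behind the tall counter tube and the sample jar. Stand the tube and the jar in the steel side tray first, then press the probe and the puck fully home into their cut-outs in the carrying case's foam, and only then put the tube and the jar back, each on the very rubber pad where it stood at the start. Keep the tube and the jar upright all the time.

Things in the scene. Friction and masses are not known exactly. Their poses are not given: they have to be found in the camera images.
- counter: Counter tube, loose, upright: black foot 80 mm across, 14 mm high; black collar 62 mm across up to 24 mm; smooth grey cylinder 56 mm across up to 144 mm (grip near its top); 50 mm aluminium cap up to 150 mm. About 0.45 kg. Origin: centre of underside, z up. Starts centred on one of the board's two pads.
- jar: Sample jar, loose, upright: white body 74 mm across, grey lid 78 mm across from 66 to 86 mm height, and on it a round grip knob 36 mm across from 88 to 116 mm height (the top). About 0.4 kg. Origin: centre of underside, z up. Starts centred on the other pad; grip the knob.
- probe: Paddle-shaped probe, loose, lying flat: black handle 26 mm wide, 34 high, x = -90 to +24 mm; aluminium head 54 wide, 28 high, x = +24 to +84 mm. 0.18 kg. Origin: underside, on the handle's centre line below the centre of mass; grip across the handle there. x points to the head, z up. Lies on the board behind tube and jar, x roughly along the board's +y.
- source: Check-source puck, loose: plain steel cylinder 44 mm across and 34 mm high, small brass dot on top, about 0.12 kg. Origin: centre of underside, z up. Stands on the board behind the tube and the jar, beyond the probe's head.
- bay: White board, fixed, 6 mm thick (its top at z = 6), x = -105 to +135, y = -135 to +135 mm, x away from the robot; origin at underside level. Two flat black pads 100 mm across at x = -45, y = +67 and -67 mm: tube on one, jar on the other (this changes). A fixed stack of aluminium dishes, 36 mm across, 10 high, at x = 107, y = -30 mm.
- tray: Steel side tray, fixed, open, 250 x 140 mm outside, walls 5 mm thick and 22 mm high, floor 5 mm thick. Origin: centre of underside, x along its long side. Empty at first; tube and jar fit side by side, e.g. at x = +60 and -60 mm, y = 0. Tray and case change sides between starts.
- case: Black open case, fixed, 220 (x) x 150 mm, rim 48 mm high. Origin: centre of underside. Firm grey foam, top at z = 44, cut-outs 14 mm deep (floor z = 30), 4 mm wider than the thing all round. Probe fits one way only: its x along case +x, its origin at x = 3, y = -22 mm. Puck: round cut-out centred at x = -50, y = 34 mm. Seated, handle and puck stand 20 mm above the foam.

How it is judged (in metres and radians):
On the way, in this order (a step that is already met when the one before it is completed fails the run):
1. the tube and the jar stand upright in the side tray, released (x of counter in the frame of tray between -0.09 and 0.09 m and y of counter in the frame of tray between -0.04 and 0.04 m and z of each of counter, jar in the frame of tray below 0.012 m and angle between each of counter, jar's own z axis and vertical below 0.15 rad and x of jar in the frame of tray between -0.09 and 0.09 m and y of jar in the frame of tray between -0.04 and 0.04 m and contact force between each of counter, jar and the fingers below 0.3 N), for 0.2 s.
2. the probe and the puck are down in their cut-outs while the tube and the jar still stand in the tray (x of probe in the frame of case between -0.005 and 0.011 m and y of probe in the frame of case between -0.03 and -0.014 m and z of probe in the frame of case between 0.025 and 0.034 m and angle between each of probe, source's own z axis and vertical below 0.08 rad and x of source in the frame of case between -0.058 and -0.042 m and y of source in the frame of case between 0.026 and 0.042 m and z of source in the frame of case between 0.025 and 0.034 m and x of counter in the frame of tray between -0.09 and 0.09 m and y of counter in the frame of tray between -0.04 and 0.04 m and z of each of counter, jar in the frame of tray below 0.012 m and angle between each of counter, jar's own z axis and vertical below 0.15 rad and x of jar in the frame of tray between -0.09 and 0.09 m and y of jar in the frame of tray between -0.04 and 0.04 m), for 0.2 s.
At the end, for the whole second after the job is handed in: The probe and the puck lie flat on the floors of their own cut-outs (within 4 mm of the floor, 8 mm sideways), the tube and the jar stand upright each within 15 mm of where it stood at the start, and all is at rest (x of probe in the frame of case between -0.005 and 0.011 m and y of probe in the frame of case between -0.03 and -0.014 m and z of probe in the frame of case between 0.025 and 0.034 m and angle between each of probe, source's own z axis and vertical below 0.08 rad and x of source in the frame of case between -0.058 and -0.042 m and y of source in the frame of case between 0.026 and 0.042 m and z of source in the frame of case between 0.025 and 0.034 m and distance of each of counter, jar from where it was at the start of the episode below 0.015 m and angle between each of counter, jar's own z axis and vertical below 0.1 rad and linear speed of each of counter, jar, probe, source below 0.02 m/s); the robot touches nothing.
It fails at once if the tube or the jar is tipped more than about 35 degrees (angle between any of counter, jar's own z axis and vertical above 0.6 rad).
It also fails if it takes over 136 s, if anything falls off the work surface, if the arm or the gripper's body presses on something with over 40 N, if the wrist force passes 120 N, or if a joint passes its speed limit or range.

## Working session

There is one attempt and no reset: what is moved stays moved. The work goes in short steps, Python scripts to look and compute and a tool call to move; the robot and the scene stay as the last step left them, time stands still between calls to the robot, and variables do not carry over. Pictures are saved under pics/ and viewed, about 12 in all and at most 16, crops included, and the job is handed in when it is done.

Besides the shell and the picture viewer there is one more tool, called after "Request:" as name(argument=value, ...), one argument or row to a line, values as JSON. carry_out: Moves the arm, as the interface text tells. Shift numbers are shares of 0.04 m and turn numbers shares of 4 degrees, none past 1 either way. Its arguments: {"type":"object","properties":{"commands":{"type":"array"},"grip_force":{"type":"number"}},"required":["commands"]}

```bash
ls; mkdir -p pics; cat > h.py <<'E'
import numpy as np, cv2
from plant import telemetry, cams, r
from scipy.spatial.transform import Rotation as R
def grab(n):
    s=telemetry.get_state(); c=cams.capture(n); K=np.array(c["camera_matrix"])
    if n=="wrist":
        T=np.eye(4);T[:3,:3]=R.from_euler("xyz",s["eef_rot"],degrees=True).as_matrix();T[:3,3]=s["tcp_pos"]
        W=T@np.array(c["mount"])
    else: W=np.linalg.inv(np.array(c["camera_from_world"]))
    return np.array(c["frame"]),K,W
def ray(K,W,uv,z):
    d=W[:3,:3]@np.linalg.solve(K,np.array([uv[0],uv[1],1.]));o=W[:3,3]
    return o+d*(z-o[2])/d[2]
def proj(K,W,p):
    q=K@(np.linalg.inv(W)@np.append(p,1))[:3];return q[:2]/q[2]
def save(f,name): cv2.imwrite("pics/"+name+".png",f[:,:,::-1])
E
python3 - <<'E'
from h import *
np.set_printoptions(precision=4,suppress=True)
for n in("top","scene"):
    f,K,W=grab(n);save(f,n+"0");print(n,K,W)
E
```

```text
pics
top [[386.7662   0.     275.5933]
 [  0.     386.7662 210.7534]
 [  0.       0.       1.    ]] [[ 0.0156 -0.987   0.16    0.4347]
 [-0.9998 -0.0176 -0.0109  0.0151]
 [ 0.0136 -0.1598 -0.9871  0.8072]
 [ 0.      0.      0.      1.    ]]
scene [[496.3097   0.     279.3401]
 [  0.     496.3097 202.8358]
 [  0.       0.       1.    ]] [[ 0.6328  0.6076 -0.4801  1.0351]
 [ 0.7743 -0.502   0.3853 -0.3657]
 [-0.0069 -0.6155 -0.7881  0.7966]
 [ 0.      0.      0.      1.    ]]
```

View pics/top0.png

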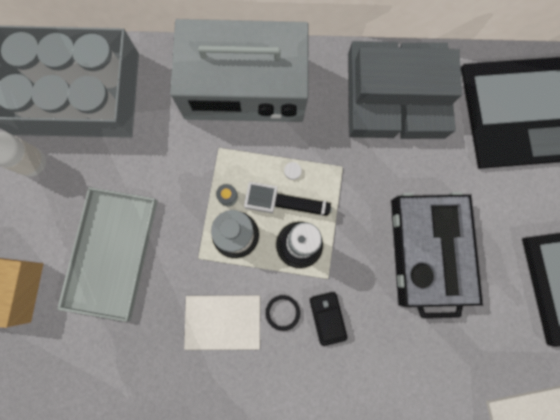

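View pics/scene0.png

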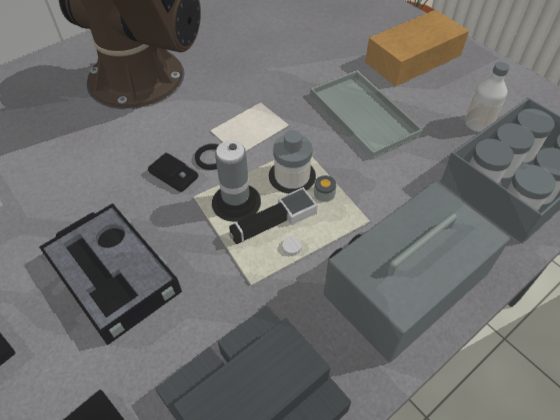

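The top view shows the tray at left (~(108,255)), which is +y, and the case at right (~(437,250)), with its +x pointing up the image. The jar is at (235,230), the tube at (303,240), the probe head at (262,197), and the puck at (227,194). I'll measure from enlarged crops next.

```bash
python3 - <<'E'
from h import *
f=cv2.imread("pics/top0.png")
a=f[180:325,55:165];b=f[180:325,385:490]
g=cv2.resize(np.hstack([a,b]),None,fx=3.7,fy=3.7,interpolation=cv2.INTER_CUBIC);cv2.imwrite("pics/tc.png",g)
c=f[145:280,195:350];cv2.imwrite("pics/bd.png",cv2.resize(c,None,fx=4,fy=4,interpolation=cv2.INTER_CUBIC))
E
```

```text
(no output)
```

View pics/tc.png

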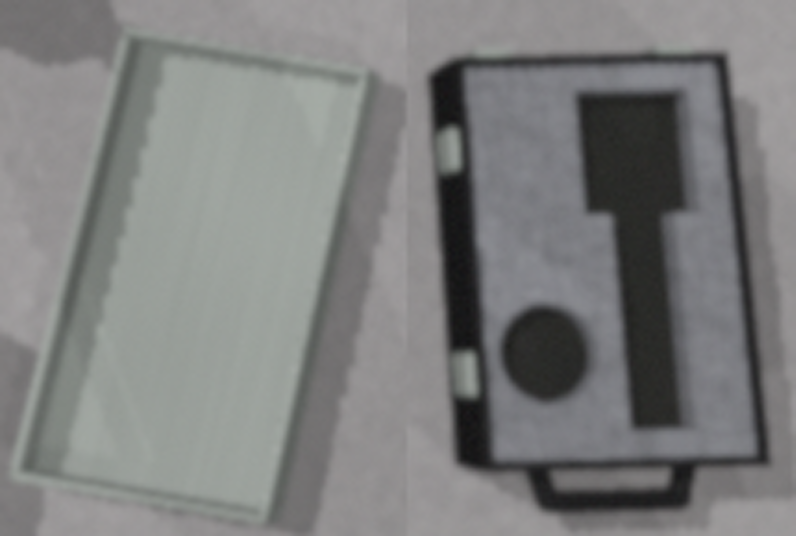

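View pics/bd.png

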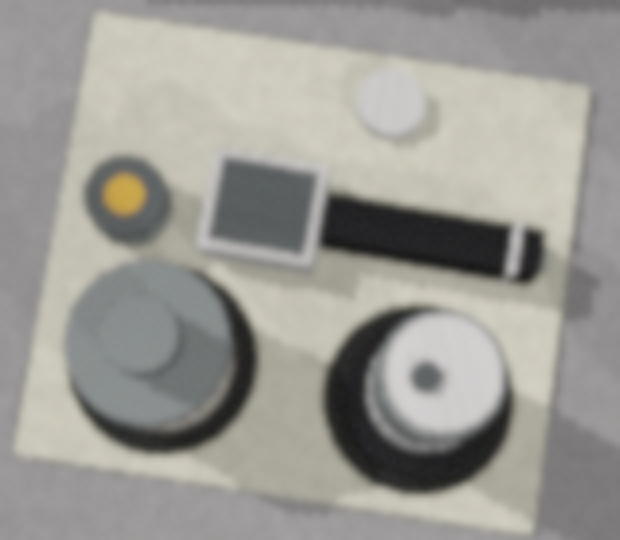

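```bash
python3 - <<'E'
from h import *
np.set_printoptions(precision=4,suppress=True)
f,K,W=grab("top")
def fit(uvs,obj,z,sc,off):
    w=np.array([ray(K,W,(np.array(p)+.5)/sc-.5+off,z)[:2] for p in uvs]);o=np.array(obj)/1e3
    cw,co=w.mean(0),o.mean(0);a=w-cw;b=o-co
    th=np.arctan2((b[:,0]*a[:,1]-b[:,1]*a[:,0]).sum(),(a*b).sum())
    M=np.array([[np.cos(th),-np.sin(th)],[np.sin(th),np.cos(th)]]);t=cw-M@co
    print("res mm",np.abs(w-(o@M.T+t)).max()*1e3);return t,th,M
T=fit([(125,35),(373,70),(266,523),(14,475)],[(125,70),(125,-70),(-125,-70),(-125,70)],.022,3.7,np.array([55,180]))
print("tray",T[0],np.degrees(T[1]));[print(T[0]+T[2]@np.array(p)) for p in((.06,0),(-.06,0))]
C=fit([(545,352),(578,92),(682,92),(688,211),(588,213),(632,427),(682,427)],[(-50,34),(91,9),(91,-53),(23,-53),(23,9),(-91,-5),(-91,-39)],.044,3.7,np.array([275,180]))
print("case",C[0],np.degrees(C[1]));[print(C[0]+C[2]@np.array(p)) for p in((.003,-.022),(-.05,.034))]
o=np.array([195,145])
B=fit([(95,12),(590,87),(535,535),(15,458)],[(135,135),(135,-135),(-105,-135),(-105,135)],.006,4,o)
print("bay",B[0],np.degrees(B[1]));[print("pad",B[0]+B[2]@np.array(p)) for p in((-.045,.067),(-.045,-.067))]
q=lambda p,z:ray(K,W,(np.array(p)+.5)/4-.5+o,z)[:2]
print("jar",q((140,332),.122),"tube",q((447,360),.156),"puck",q((126,196),.040))
P=fit([(215,152),(328,170),(318,265),(203,250)],[(84,27),(24,27),(24,-27),(84,-27)],.034,4,o)
P=fit([(222,158),(320,172),(310,256),(208,242)],[(1,1),(0,1),(0,-1),(1,-1)],.034,4,o)
he=q((266,205),.034);hb=q((514,250),.04);print("probe head c",he,"band",hb,"ang",np.degrees(np.arctan2(*(he-hb)[::-1])), "origin", he-(he-hb)/np.linalg.norm(he-hb)*.054)
E
```

```text
res mm 4.6678533685302614
tray [0.4707 0.3427] -8.858473599046679
[0.53   0.3335]
[0.4114 0.352 ]
res mm 4.492188081407001
case [ 0.4876 -0.3145] 1.4833098648286422
[ 0.4912 -0.3364]
[ 0.4368 -0.2818]
res mm 0.7982931296927065
bay [0.5479 0.0159] -7.558394465097387
pad [0.5121 0.0882]
pad [ 0.4945 -0.0446]
jar [0.5139 0.0888] tube [ 0.5003 -0.0448] puck [0.5923 0.1071]
res mm 55.50113532709855
res mm 28.881214175598352
probe head c [0.5902 0.0365] band [ 0.5682 -0.0891] ang 80.05358519053229 origin [ 0.5809 -0.0167]
```

```bash
python3 - <<'E'
from h import *
s=telemetry.get_state();print(s["time_s"],s["tcp_pos"],s["eef_rot"],s["joints"],s["contact_force"])
M=R.from_euler("xyz",s["eef_rot"],degrees=True).as_matrix();print(M.round(3))
E
```

```text
0.15 [ 0.15953732 -0.65549052  0.21594867] [ 1.79928073e+02 -7.85223275e-03 -1.66325085e+02] [-5.98113546e+01  2.05818555e+01  6.46641496e-01 -1.37335622e-02
 -7.01359782e+01 -1.65090606e+01] [-0.17734493  0.504524   -0.49504607]
[[-0.972 -0.236 -0.   ]
 [-0.236  0.972  0.001]
 [ 0.     0.001 -1.   ]]
```

Request:
carry_out(
  commands=[0.6,0.8,0,0.95,-1,0.6,1,0,0.95,-1,0.6,1,0,0.95,-1,0.6,1,0,0.95,-1,0.6,1,0,0.95,-1,0.6,1,0,0.95,-1,0.6,1,0,0.95,-1,0.6,1,0,0.95,-1],
  grip_force=20,
)

```text
time_s: 0.95
tcp_pos: [0.3521, -0.3421, 0.2167]
eef_rot: [-180.0, 0.0, -135.8]
contact_force: [1.5, 0.0, 0.1]
gripper_width: 0.0875
```

Request:
carry_out(
  commands=[0.4,1,0,0.95,-1,0.4,1,0,0.95,-1,0.4,1,0,0.95,-1,0.4,1,0,0.95,-1,0.4,1,0,0.95,-1,0.4,1,0,0.95,-1,0.4,1,0,0.95,-1,0.4,1,0,0.95,-1],
)

```text
time_s: 1.75
tcp_pos: [0.4798, -0.022, 0.2168]
eef_rot: [-180.0, 0.0, -105.3]
contact_force: [0.5, 0.3, 0.9]
gripper_width: 0.0878
```

Request:
carry_out(
  commands=[0.3,0.9,0,0.6,-1,0.3,0.9,0,0.6,-1,0.2,0.9,0,0.6,-1,0,0,0,0,-1,0,0,0,0,-1],
)

```text
time_s: 2.25
tcp_pos: [0.5114, 0.0848, 0.2162]
eef_rot: [179.9, -0.0, -98.2]
contact_force: [0.8, 0.2, 0.2]
gripper_width: 0.0877
```

```bash
python3 - <<'E'
from h import *
np.set_printoptions(precision=3,suppress=True)
f,K,W=grab("wrist");print(telemetry.get_state()["tcp_pos"],W)
for p in((.5135,.0885,.122),(.496,-.045,.156),(.592,.107,.04),(.581,-.017,.04)):
    u=proj(K,W,p);print(u);cv2.circle(f,tuple(int(x) for x in u),3,(255,0,0),1)
save(f,"w1")
E
```

```text
[0.511 0.084 0.216] [[-0.99   0.141  0.033  0.502]
 [ 0.144  0.96   0.241  0.019]
 [ 0.002  0.243 -0.97   0.385]
 [ 0.     0.     0.     1.   ]]
[275.535 216.974]
[271.503   3.923]
[200.097 224.61 ]
[185.201  92.771]
```

View pics/w1.png

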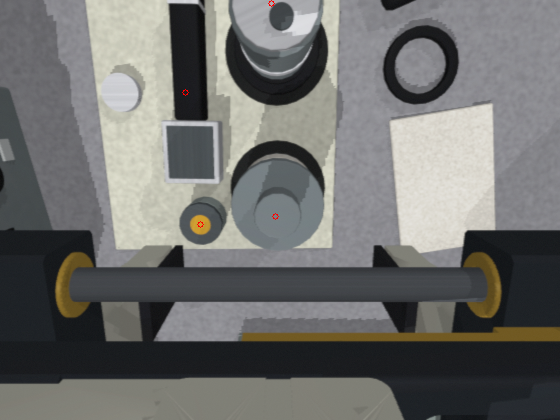

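Request:
carry_out(
  commands=[0.05,0.1,-0.8,0,-1,0,0,-0.8,0,-1,0,0,-0.5,0,-1,0,0,-0.3,0,-1,0,0,0,0,1,0,0,0,0,1,0,0,0,0,1,0,0,0,0,1],
)

```text
time_s: 3.1
tcp_pos: [0.5142, 0.0884, 0.1217]
eef_rot: [-179.9, 0.1, -98.3]
contact_force: [0.4, -0.1, 0.8]
gripper_width: 0.0617
```

Request:
carry_out(
  commands=[0,0,0,0,1,0,0,0,0,1,0,0,0,0,1],
)

```text
time_s: 3.4
tcp_pos: [0.5137, 0.0883, 0.1209]
eef_rot: [-180.0, 0.0, -98.3]
contact_force: [-0.6, 0.2, -0.7]
gripper_width: 0.0375
```

Request:
carry_out(
  commands=[0,0,0,0,1,0,0,0,0,1,0,0,0,0,1,0,0,0.3,0,1,0,0,0.6,0,1,0,0,0.6,0,1,-0.2,0.4,0,0,1,-0.3,0.7,0,0,1],
  grip_force=30,
)

```text
time_s: 4.2
tcp_pos: [0.4943, 0.1321, 0.1825]
eef_rot: [-179.9, 0.1, -98.4]
contact_force: [1.2, 0.4, -0.6]
gripper_width: 0.0
```

Request:
carry_out(
  commands=[-0.3,0.8,0,0,1,-0.3,0.8,0,0,1,-0.3,0.8,0,0,1,-0.3,0.8,0,0,1,-0.3,0.8,0,0,1,-0.3,0.8,0,0,1,-0.25,0.6,0,0,1,0,0,0,0,1],
)

```text
time_s: 5.0
tcp_pos: [0.4109, 0.3509, 0.1815]
eef_rot: [-180.0, 0.1, -98.2]
contact_force: [0.4, 0.7, -1.7]
gripper_width: 0.0003
```

```bash
python3 - <<'E'
from h import *
f,K,W=grab("scene");g=f[100:260,180:430];save(cv2.resize(g,None,fx=3,fy=3,interpolation=cv2.INTER_CUBIC),"s2")
E
```

```text
(no output)
```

View pics/s2.png

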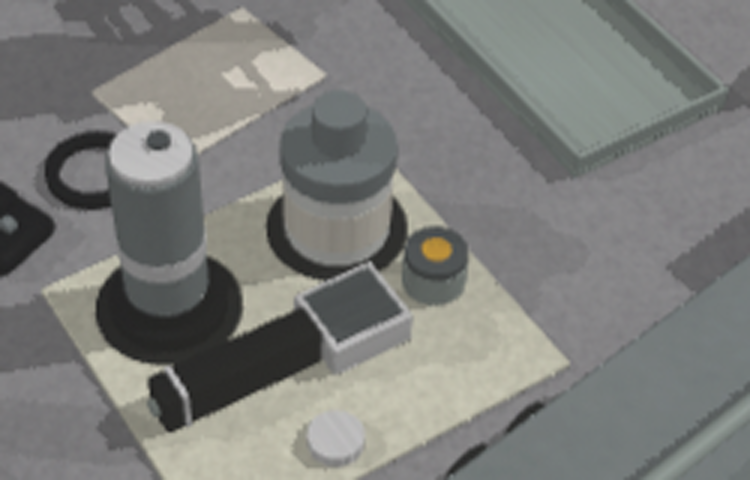

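The jar is still upright on its pad, with its knob top at crop (340,105). The grip missed or slipped. I'll check the jar's position in both views and then retry with more force.

```bash
python3 - <<'E'
from h import *
f,K,W=grab("scene")
print("jar",ray(K,W,((340.5)/3-.5+180,(108.5)/3-.5+100),.122),"tube",ray(K,W,((151)/3-.5+180,(152)/3-.5+100),.156), proj(K,W,(.5139,.0885,.122)))
E
```

```text
jar [0.51374872 0.08837649 0.122     ] tube [ 0.49606253 -0.0451602   0.156     ] [293.09961591 135.68042631]
```

Request:
carry_out(
  commands=[0.3,-0.8,0,0,-1,0.3,-0.8,0,0,-1,0.3,-0.8,0,0,-1,0.3,-0.8,0,0,-1,0.3,-0.8,0,0,-1,0.3,-0.8,0,0,-1,0.3,-0.8,0,0,-1,0.48,-0.97,0,0,-1],
)

```text
time_s: 5.9
tcp_pos: [0.5148, 0.0833, 0.1816]
eef_rot: [-180.0, 0.0, -98.3]
contact_force: [0.9, 0.8, 0.9]
gripper_width: 0.0587
```

Request:
carry_out(
  commands=[-0.03,0.13,0,0,-1,0,0,0,0,-1,0,0,0,0,-1,0,0,-0.8,0,-1,0,0,-0.6,0,-1,0,0,-0.2,0,-1,0,0,0,0,-1],
  grip_force=45,
)

```text
time_s: 6.6
tcp_pos: [0.5129, 0.0909, 0.116]
eef_rot: [179.9, -0.1, -98.2]
contact_force: [-0.2, 0.6, -1.1]
gripper_width: 0.0879
```

Request:
carry_out(
  commands=[0,0,0,0,1,0,0,0,0,1,0,0,0,0,1,0,0,0,0,1,0,0,0,0,1,0,0,0,0,1,0,0,0,0,1,0,0,0,0,1],
)

```text
time_s: 7.4
tcp_pos: [0.5137, 0.0905, 0.1167]
eef_rot: [180.0, -0.0, -98.3]
contact_force: [-0.4, -0.4, 0.8]
gripper_width: 0.0292
```

Request:
carry_out(
  commands=[0,0,0,0,1,0,0,0,0,1],
)

```text
time_s: 7.6
tcp_pos: [0.5136, 0.0906, 0.1166]
eef_rot: [180.0, -0.0, -98.3]
contact_force: [0.3, -0.1, -0.5]
gripper_width: 0.013
```

```bash
python3 - <<'E'
from h import *
f,K,W=grab("wrist");s,Ks,Ws=grab("scene")
g=s[60:230,160:400]
save(np.vstack([cv2.resize(f,(400,300)),cv2.resize(g,(400,283))]),"w3")
E
```

```text
(no output)
```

View pics/w3.png

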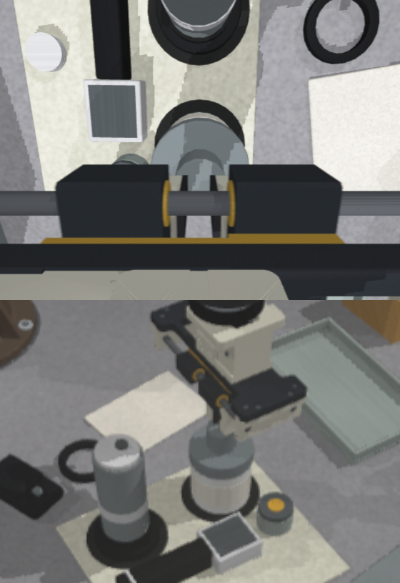

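```bash
python3 - <<'E'
from h import *
np.set_printoptions(precision=4,suppress=True)
s=telemetry.get_state();f,K,W=grab("wrist");t=np.array(s["tcp_pos"])
c=cams.capture("wrist");print(np.array(c["mount"]));print(t,s["eef_rot"],s["joints"],s["gripper_width"])
for d in(0,-.022,.044,.09): print(d,proj(K,W,t+[0,0,d]))
fs,Ks,Ws=grab("scene")
for d in(0,-.022,.044): print(d,(proj(Ks,Ws,t+[0,0,d])-[160,60])*[400/240,283/170]+[0,300])
print((proj(Ks,Ws,(.5137,.0884,.122))-[160,60])*[400/240,283/170]+[0,300])
save(cv2.resize(fs[90:190,240:340],None,fx=5.5,fy=5.5,interpolation=cv2.INTER_CUBIC),"s4")
E
```

```text
[[-0.001  -0.9699 -0.2436  0.0663]
 [ 1.     -0.0013  0.0012 -0.0002]
 [-0.0015 -0.2436  0.9699 -0.1688]
 [ 0.      0.      0.      1.    ]]
[0.5136 0.0906 0.1167] [179.9998  -0.0018 -98.3173] [ 31.5774  11.3702 -26.4076   0.0016 -52.2234 -39.8956] 0.005288099103935316
0 [278.0004 258.141 ]
-0.022 [277.9299 243.5371]
0.044 [278.2074 300.9761]
0.09 [278.6278 387.9792]
0 [222.9869 428.383 ]
-0.022 [222.6885 441.7445]
0.044 [223.617 400.161]
[221.655  425.9308]
```

View pics/s4.png

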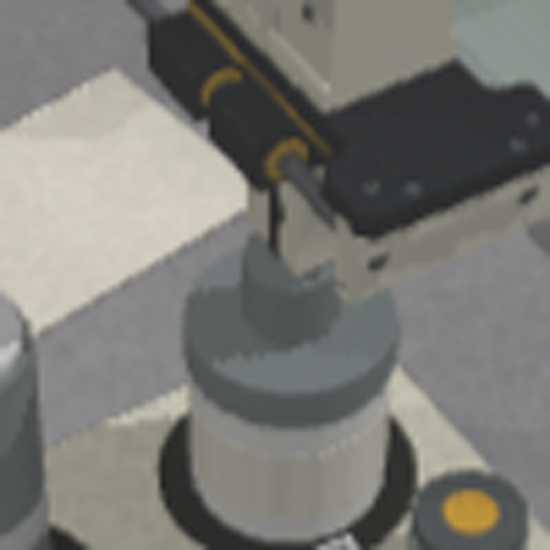

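Request:
carry_out(
  commands=[0,0,-0.05,0,1,0,0,0,0,1],
)

```text
time_s: 8.05
tcp_pos: [0.5135, 0.0905, 0.1144]
eef_rot: [180.0, -0.0, -98.3]
contact_force: [-0.6, 0.6, 0.4]
gripper_width: -0.0
```

Request:
carry_out(
  commands=[0,0,-0.05,0,1,0,0,0,0,1],
)

```text
time_s: 8.25
tcp_pos: [0.5136, 0.0906, 0.1125]
eef_rot: [180.0, -0.0, -98.3]
contact_force: [-0.3, 0.6, 0.3]
gripper_width: 0.0007
```

```bash
python3 - <<'E'
from h import *
f,K,W=grab("wrist")
save(cv2.resize(f[170:350,190:370],None,fx=3.3,fy=3.3,interpolation=cv2.INTER_CUBIC),"w5")
print(telemetry.get_state()["contact_force"])
E
```

```text
[ 0.30941456  0.13405007 -0.36784925]
```

View pics/w5.png

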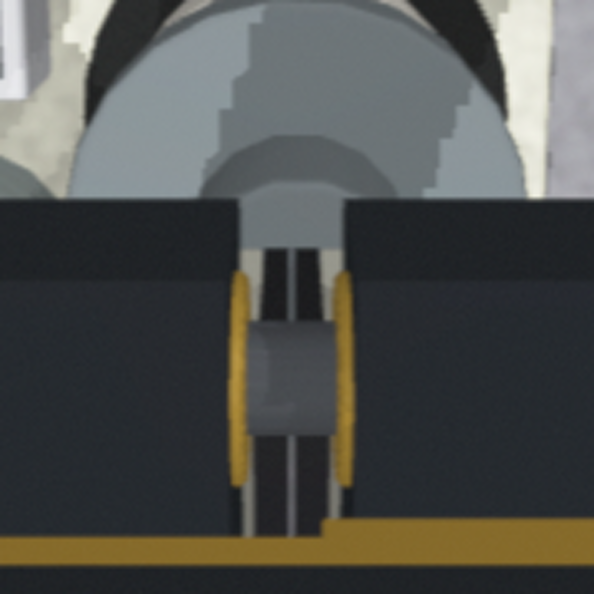

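The closed fingertips are above the knob top, so they sit about 25 mm higher than the reported TCP suggests. I'll touch down gently on the knob, whose top is at z=0.122, to calibrate the height.

Request:
carry_out(
  commands=[0,0,-0.05,0,1,0,0,0,0,1],
)

```text
time_s: 8.5
tcp_pos: [0.5143, 0.0906, 0.1124]
eef_rot: [-179.9, 0.0, -98.3]
contact_force: [-5.8, -0.7, 15.7]
gripper_width: 0.0004
```

Request:
carry_out(
  commands=[0,0,-0.05,0,1,0,0,0,0,1],
)

```text
time_s: 8.7
tcp_pos: [0.5153, 0.0908, 0.1126]
eef_rot: [-179.8, 0.1, -98.2]
contact_force: [-10.5, -0.7, 31.2]
gripper_width: 0.0002
```

Request:
carry_out(
  commands=[0,0,0.5,0,-1,-0.03,-0.05,0.2,0,-1,0,0,0,0,-1,0,0,0,0,-1,0,0,0,0,-1,0,0,0,0,-1,0,0,0,0,-1,0,0,0,0,-1],
)

```text
time_s: 9.5
tcp_pos: [0.5123, 0.0886, 0.1363]
eef_rot: [180.0, -0.0, -98.3]
contact_force: [0.1, 0.5, 0.6]
gripper_width: 0.0589
```

Request:
carry_out(
  commands=[0,0,0,0,-1,0,0,0,0,-1,0,0,-0.4,0,-1,0,0,-0.4,0,-1,0,0,-0.4,0,-1,0,0,0,0,-1],
)

```text
time_s: 10.1
tcp_pos: [0.511, 0.0879, 0.0868]
eef_rot: [179.8, -0.1, -98.3]
contact_force: [-0.3, 0.2, 0.2]
gripper_width: 0.0876
```

Request:
carry_out(
  commands=[0.06,0.01,0,0,-1,0,0,0,0,1,0,0,0,0,1,0,0,0,0,1,0,0,0,0,1,0,0,0,0,1,0,0,0,0,1,0,0,0,0,1],
)

```text
time_s: 10.9
tcp_pos: [0.5146, 0.0889, 0.0887]
eef_rot: [180.0, -0.0, -98.3]
contact_force: [-2.5, -0.1, 2.3]
gripper_width: 0.0369
```

Request:
carry_out(
  commands=[0,0,0,0,1,0,0,0,0,1,0,0,0,0,1],
)

```text
time_s: 11.2
tcp_pos: [0.5145, 0.0889, 0.0885]
eef_rot: [180.0, -0.0, -98.3]
contact_force: [-3.1, 1.1, 1.0]
gripper_width: 0.035
```

Request:
carry_out(
  commands=[0,0,0.3,0,1,0,0,0.6,0,1,0,0,0.6,0,1,-0.2,0.5,0,0,1,-0.3,0.75,0,0,1,-0.3,0.75,0,0,1,-0.3,0.75,0,0,1,-0.3,0.75,0,0,1],
)

```text
time_s: 12.0
tcp_pos: [0.4582, 0.23, 0.1491]
eef_rot: [-180.0, 0.0, -98.3]
contact_force: [0.1, 0.7, -5.7]
gripper_width: 0.0353
```

Request:
carry_out(
  commands=[-0.3,0.75,0,0,1,-0.3,0.75,0,0,1,-0.3,0.75,0,0,1,-0.2,0.5,0,0,1,-0.1,0.33,0,0,1,0,0,0,0,1,0,0,-0.5,0,1,0,0,-0.4,0,1],
)

```text
time_s: 12.8
tcp_pos: [0.411, 0.3515, 0.1124]
eef_rot: [180.0, 0.0, -98.3]
contact_force: [-0.6, -0.6, -5.0]
gripper_width: 0.035
```

Request:
carry_out(
  commands=[0,0,-0.35,0,1,0,0,-0.2,0,1,0,0,-0.05,0,1,0,0,0,0,1],
)

```text
time_s: 13.2
tcp_pos: [0.4112, 0.3519, 0.0888]
eef_rot: [-180.0, -0.0, -98.3]
contact_force: [0.8, -0.0, -5.1]
gripper_width: 0.0353
```

Request:
carry_out(
  commands=[0,0,-0.05,0,1,0,0,0,0,1],
)

```text
time_s: 13.4
tcp_pos: [0.4113, 0.3527, 0.0875]
eef_rot: [-180.0, 0.1, -98.3]
contact_force: [1.3, -0.1, -3.3]
gripper_width: 0.0353
```

Request:
carry_out(
  commands=[0,0,0,0,-1,0,0,0,0,-1,0,0,0,0,-1,0,0,0,0,-1,0,0,0.5,0,-1,0,0,0.9,0,-1,0,0,0.9,0,-1,0.2,-0.5,0.2,0,-1],
)

```text
time_s: 14.2
tcp_pos: [0.4203, 0.3351, 0.1911]
eef_rot: [-179.8, 0.3, -98.2]
contact_force: [0.0, 0.0, -0.3]
gripper_width: 0.0864
```

Request:
carry_out(
  commands=[0.2,-1,0,0,-1,0.2,-1,0,0,-1,0.2,-1,0,0,-1,0.2,-1,0,0,-1,0.2,-1,0,0,-1,0.2,-1,0,0,-1,0.2,-1,0,0,-1,0.2,-1,0,0,-1],
)

```text
time_s: 15.0
tcp_pos: [0.483, 0.0106, 0.1871]
eef_rot: [-180.0, 0.0, -98.3]
contact_force: [1.4, -0.6, -0.1]
gripper_width: 0.0879
```

Request:
carry_out(
  commands=[0.2,-0.8,0,0,-1,0.1,-0.6,0,0,-1,0,0,0,0,-1],
)

```text
time_s: 15.3
tcp_pos: [0.495, -0.0462, 0.1866]
eef_rot: [180.0, -0.0, -98.5]
contact_force: [0.5, 0.3, -0.3]
gripper_width: 0.0875
```

```bash
python3 - <<'E'
from h import *
np.set_printoptions(precision=4,suppress=True)
f,K,W=grab("wrist");print(telemetry.get_state()["tcp_pos"])
fs,Ks,Ws=grab("scene")
a=cv2.resize(f,(400,300));b=cv2.resize(fs[50:170,280:440],(400,300));save(np.vstack([a,b]),"w6")
print(proj(K,W,(.496,-.045,.156))*.714)
E
```

```text
[ 0.4948 -0.0451  0.1866]
[197.3648 171.938 ]
```

View pics/w6.png

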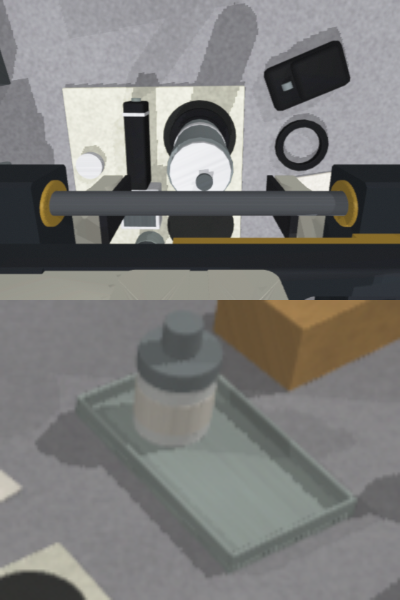

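The jar stands in the tray. The tube cap at (200,168) is within about 2 mm of the prediction, so I'll grasp the tube.

Request:
carry_out(
  commands=[0,0,-0.7,0,-1,0,0,-0.7,0,-1,0,0,-0.4,0,-1,0,0,0,0,-1,0,0,0,0,1,0,0,0,0,1,0,0,0,0,1,0,0,0,0,1],
)

```text
time_s: 16.2
tcp_pos: [0.4953, -0.0436, 0.1155]
eef_rot: [-179.9, 0.0, -98.3]
contact_force: [-0.4, 0.1, 0.6]
gripper_width: 0.0616
```

Request:
carry_out(
  commands=[0,0,0,0,1,0,0,0,0,1,0,0,0,0,1],
)

```text
time_s: 16.5
tcp_pos: [0.4949, -0.0439, 0.1152]
eef_rot: [-180.0, 0.0, -98.3]
contact_force: [-3.0, 0.5, 6.3]
gripper_width: 0.0551
```

Request:
carry_out(
  commands=[0,0,0.3,0,1,0,0,0.6,0,1,0,0,0.7,0,1,0,0.5,0,0,1,0.1,0.75,0,0,1,0.1,0.8,0,0,1,0.1,0.8,0,0,1,0.1,0.8,0,0,1],
)

```text
time_s: 17.3
tcp_pos: [0.5104, 0.1032, 0.1788]
eef_rot: [180.0, -0.0, -98.3]
contact_force: [-0.1, -0.2, -3.9]
gripper_width: 0.0553
```

Request:
carry_out(
  commands=[0.1,0.8,0,0,1,0.1,0.8,0,0,1,0.1,0.8,0,0,1,0.1,0.8,0,0,1,0.1,0.8,0,0,1,0,0.8,0,0,1,0,0.6,0,0,1,0,0.35,0,0,1],
)

```text
time_s: 18.1
tcp_pos: [0.5305, 0.3338, 0.1783]
eef_rot: [180.0, -0.0, -98.3]
contact_force: [-0.6, -0.6, -4.3]
gripper_width: 0.0553
```

Request:
carry_out(
  commands=[0,0,-0.4,0,1,0,0,-0.6,0,1,0,0,-0.35,0,1,0,0,-0.2,0,1,0,0,-0.05,0,1,0,0,0,0,1],
)

```text
time_s: 18.7
tcp_pos: [0.5312, 0.3321, 0.1151]
eef_rot: [-180.0, 0.0, -98.3]
contact_force: [-0.7, 0.9, -4.7]
gripper_width: 0.0551
```

Request:
carry_out(
  commands=[0,0,-0.04,0,1,0,0,0,0,1],
)

```text
time_s: 18.9
tcp_pos: [0.5314, 0.3326, 0.1143]
eef_rot: [-179.9, 0.1, -98.3]
contact_force: [-0.7, 0.2, -0.3]
gripper_width: 0.0555
```

Request:
carry_out(
  commands=[0,0,0,0,-1,0,0,0,0,-1,0,0,0,0,-1,0,0,0,0,-1,0,0,0.5,0,-1,0,0,0.7,0,-1,0,0,0.5,0,-1,0.1,-0.7,0,0,-1],
)

```text
time_s: 19.7
tcp_pos: [0.5364, 0.3071, 0.1844]
eef_rot: [-179.8, 0.2, -98.2]
contact_force: [0.1, 0.9, -0.7]
gripper_width: 0.0877
```

Request:
carry_out(
  commands=[0.15,-1,0,0,-1,0.15,-1,0,0,-1,0.15,-1,0,0,-1,0.15,-1,0,0,-1,0.15,-1,0,0,-1,0.15,-1,0,0,-1,0.15,-1,0,0,-1,0.1,-1,0,0,-1],
)

```text
time_s: 20.5
tcp_pos: [0.5811, -0.0175, 0.1813]
eef_rot: [-180.0, 0.0, -98.3]
contact_force: [1.4, 1.2, -0.0]
gripper_width: 0.0876
```

```bash
python3 - <<'E'
from h import *
np.set_printoptions(precision=4,suppress=True)
f,K,W=grab("wrist");print(telemetry.get_state()["tcp_pos"])
fs,Ks,Ws=grab("scene")
for p in ((.579,-.017,.04),(.592,.107,.04)):
    u=proj(K,W,p);print(u);cv2.circle(f,tuple(int(x) for x in u),3,(255,0,0),1)
a=cv2.resize(f,(427,320));b=cv2.resize(fs[50:170,280:440],(360,270));save(np.vstack([a,np.pad(b,((0,0),(0,67),(0,0)))]),"w7")
E
```

```text
[ 0.5808 -0.0218  0.1811]
[280.1996 198.7792]
[285.4024 326.0145]
```

View pics/w7.png

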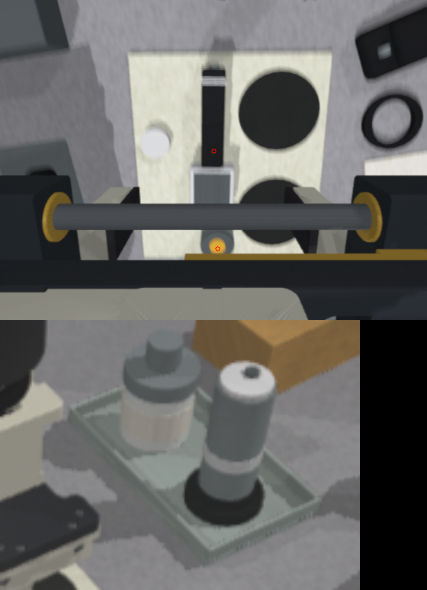

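Tube and jar both stand in the tray. The handle runs straight up the wrist image, with the head junction at about (279,219) and the handle end at about (279,91).

```bash
python3 - <<'E'
from h import *
np.set_printoptions(precision=4,suppress=True)
f,K,W=grab("wrist");s=telemetry.get_state()
ju=ray(K,W,(279.5,219),.036);en=ray(K,W,(280,91),.040)
d=(ju-en)[:2];L=np.linalg.norm(d);print(ju,en,"len",L,"ang",np.degrees(np.arctan2(d[1],d[0])))
print("origin",ju[:2]-d/L*.024,en[:2]+d/L*.09,s["tcp_pos"])
E
```

```text
[ 0.5821 -0.0003  0.036 ] [ 0.5655 -0.108   0.04  ] len 0.10899461450594343 ang 81.26548174217818
origin [ 0.5784 -0.024 ] [ 0.5792 -0.019 ] [ 0.5808 -0.018   0.181 ]
```

Request:
carry_out(
  commands=[-0.05,-0.09,-0.9,0,-1,0,0,-0.9,0,-1,0,0,-0.9,0,-1,0,0,-0.7,0,-1,0,0,-0.5,0,-1,0,0,-0.2,0,-1,0,0,0,0,-1,0,0,0,0,1],
)

```text
time_s: 21.45
tcp_pos: [0.5796, -0.0189, 0.018]
eef_rot: [-179.9, 0.0, -98.3]
contact_force: [0.0, -0.3, 0.5]
gripper_width: 0.0833
```

Request:
carry_out(
  commands=[0,0,0,0,1,0,0,0,0,1,0,0,0,0,1,0,0,0,0,1,0,0,0,0,1,0,0,0,0,1,0,0,0,0,1,0,0,0,0,1],
)

```text
time_s: 22.25
tcp_pos: [0.5789, -0.0195, 0.0171]
eef_rot: [-180.0, -0.0, -98.3]
contact_force: [-0.4, -0.4, 0.4]
gripper_width: 0.0256
```

Request:
carry_out(
  commands=[0,0,0,0,1,0,0,0,0,1],
)

```text
time_s: 22.45
tcp_pos: [0.5789, -0.0194, 0.0171]
eef_rot: [-180.0, -0.0, -98.3]
contact_force: [1.1, 0.0, 0.1]
gripper_width: 0.0257
```

Request:
carry_out(
  commands=[0,0,0.4,0,1,0,0,0.7,0,1,0,0,0.8,0,1,0,0,0.7,0,1,-0.1,-0.4,0,-1,1,-0.1,-0.4,0,-1,1,-0.1,-0.4,0,-1,1,-0.1,-0.4,0,-1,1],
)

```text
time_s: 23.25
tcp_pos: [0.5622, -0.0839, 0.1208]
eef_rot: [180.0, -0.0, -114.5]
contact_force: [0.7, -0.0, -1.7]
gripper_width: 0.0253
```

Request:
carry_out(
  commands=[-0.1,-0.4,0,-1,1,-0.1,-0.4,0,-1,1,-0.1,-0.4,0,-1,1,-0.1,-0.4,0,-1,1,-0.1,-0.4,0,-1,1,-0.1,-0.4,0,-1,1,-0.1,-0.4,0,-1,1,-0.1,-0.4,0,-1,1],
)

```text
time_s: 24.05
tcp_pos: [0.5301, -0.212, 0.1207]
eef_rot: [180.0, -0.0, -146.5]
contact_force: [-0.0, 1.0, -1.2]
gripper_width: 0.0258
```

Request:
carry_out(
  commands=[-0.1,-0.4,0,-1,1,-0.1,-0.4,0,-1,1,-0.1,-0.4,0,-1,1,-0.1,-0.4,0,-1,1,-0.1,-0.4,0,-1,1,-0.1,-0.4,0,-1,1,-0.1,-0.3,0,-1,1,-0.1,-0.2,0,-0.9,1],
)

```text
time_s: 24.85
tcp_pos: [0.4981, -0.328, 0.1205]
eef_rot: [180.0, -0.1, -178.1]
contact_force: [-0.1, -0.6, -2.4]
gripper_width: 0.0253
```

```bash
python3 - <<'E'
from h import *
np.set_printoptions(precision=4,suppress=True)
f,K,W=grab("wrist");s=telemetry.get_state();print(s["tcp_pos"],s["eef_rot"],W)
cv2.imwrite("pics/w8raw.png",f[:,:,::-1])
save(cv2.resize(f,(784,588),interpolation=cv2.INTER_CUBIC),"w8")
for p in ((.4912,-.3364,.044),(.4368,-.2818,.044)): print(proj(K,W,p)*1.4)
E
```

```text
[ 0.4976 -0.3286  0.1205] [ 179.9706   -0.0753 -178.3487] [[-0.0317  0.9698  0.2417  0.4331]
 [ 0.9995  0.0307  0.0078 -0.3312]
 [ 0.0002  0.2418 -0.9703  0.2894]
 [ 0.      0.      0.      1.    ]]
[374.7663 289.7294]
[493.3793 181.0725]
```

View pics/w8.png

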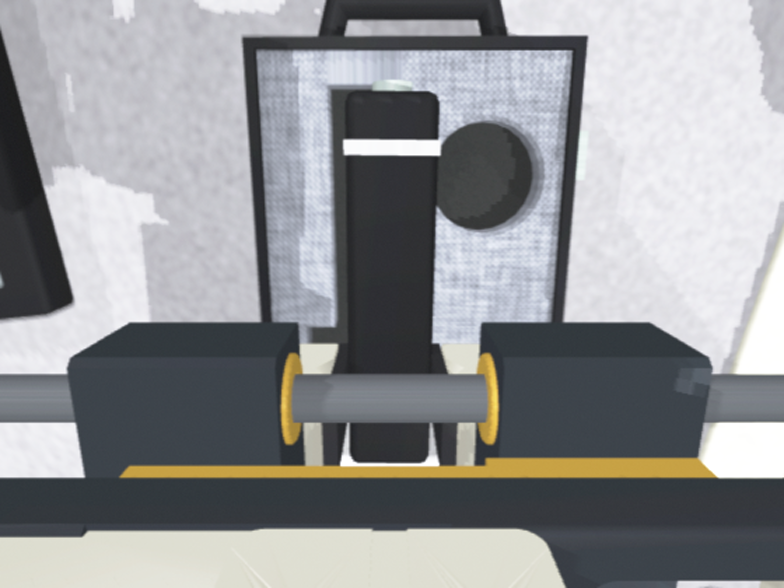

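```bash
python3 - <<'E'
from h import *
np.set_printoptions(precision=4,suppress=True)
f,K,W=grab("wrist");s=telemetry.get_state();t=np.array(s["tcp_pos"])
q=lambda p,z:ray(K,W,(np.array(p)+.5)/1.4-.5,z)[:2]
D=[((243,37),(-110,-75),.048),((587,37),(-110,75),.048),((332,87),(-91,-39),.044),((308,328),(23,-53),.044),((486,176),(-50,34),.044)]
w=np.array([q(a,z) for a,b,z in D]);o=np.array([b for a,b,z in D])/1e3
cw,co=w.mean(0),o.mean(0);a=w-cw;b=o-co
th=np.arctan2((b[:,0]*a[:,1]-b[:,1]*a[:,0]).sum(),(a*b).sum());M=np.array([[np.cos(th),-np.sin(th)],[np.sin(th),np.cos(th)]]);c=cw-M@co
print("res",(w-(o@M.T+c))*1e3,"case",c,np.degrees(th))
tp=c+M@[.003,-.022];print("probe tgt",tp,"puck tgt",c+M@[-.05,.034])
end=[q((392,92),.143),q((392,100),.143)];print("end",end,"tcp",t,"axis x of end rel tcp mm",[(M.T@(e-t[:2]))*1e3 for e in end])
E
```

```text
res [[-0.3231 -0.1962]
 [ 0.3341 -0.6133]
 [ 0.5096  1.4642]
 [ 0.4738 -0.2794]
 [-0.9944 -0.3754]] case [ 0.4861 -0.3179] 1.840828472913092
probe tgt [ 0.4898 -0.3398] puck tgt [ 0.4351 -0.2856]
end [array([ 0.4121, -0.3314]), array([ 0.4142, -0.3313])] tcp [ 0.498  -0.328   0.1205] axis x of end rel tcp mm [array([-85.8886,  -0.5923]), array([-83.8573,  -0.5984])]
```

Refined case pose: (0.486,-0.318), 1.84°, residual at most 1.5 mm. The probe's position along the jaws is uncertain by a few mm, so I'll check both of its ends in the top view.

```bash
python3 - <<'E'
from h import *
np.set_printoptions(precision=4,suppress=True)
f,K,W=grab("top");t=np.array(telemetry.get_state()["tcp_pos"]);print(t)
for x in(-90,84):
    th=np.radians(1.8);p=[t[0]+x/1e3*np.cos(th),t[1]+x/1e3*np.sin(th),.143 if x<0 else .137];print(proj(K,W,p))
u0,v0=375,150
save(cv2.resize(f[v0:v0+170,u0:u0+130],None,fx=3.5,fy=3.5,interpolation=cv2.INTER_CUBIC),"t9")
E
```

```text
[ 0.4983 -0.3275  0.1206]
[473.9103 292.3611]
[462.6256 192.4766]
```

View pics/t9.png

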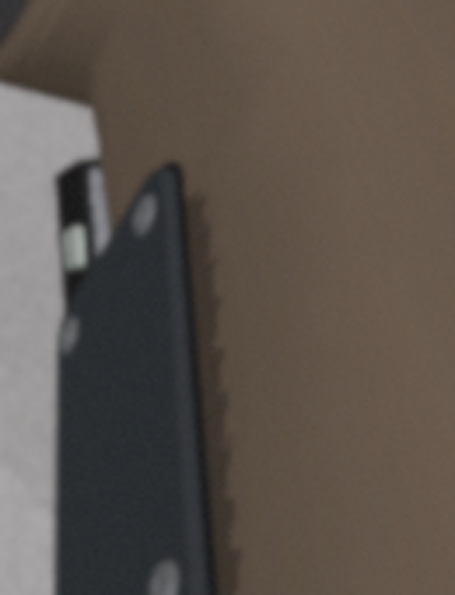

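```bash
python3 - <<'E'
from h import *
np.set_printoptions(precision=4,suppress=True)
f,K,W=grab("scene");t=np.array(telemetry.get_state()["tcp_pos"])
th=np.radians(1.8);M=np.array([[np.cos(th),-np.sin(th)],[np.sin(th),np.cos(th)]])
P=lambda x,y,z:proj(K,W,np.append(t[:2]+M@[x/1e3,y/1e3],z))
c=P(84,0,.137);u0,v0=(c-[50,45]).astype(int);print(u0,v0)
for a in((84,27),(84,-27),(24,-27),(24,27)): print(a,(P(*a,.1374)-[u0,v0]+.5)*5.5-.5)
save(cv2.resize(f[v0:v0+95,u0:u0+110],None,fx=5.5,fy=5.5,interpolation=cv2.INTER_CUBIC),"s10")
E
```

```text
64 230
(84, 27) [365.3064 196.2685]
(84, -27) [191.5379 309.7652]
(24, -27) [ 88.0888 167.2713]
(24, 27) [258.5202  61.6898]
```

View pics/s10.png

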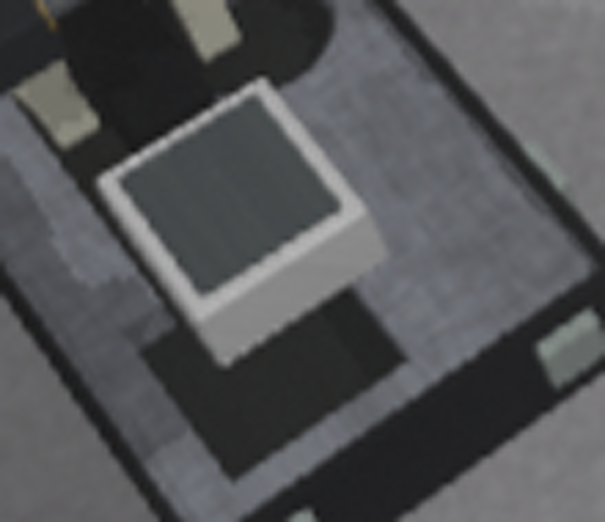

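```bash
python3 - <<'E'
from h import *
np.set_printoptions(precision=4,suppress=True)
f,K,W=grab("scene");t=np.array(telemetry.get_state()["tcp_pos"])
q=lambda p,z:ray(K,W,(np.array(p)+.5)/5.5-.5+[64,230],z)[:2]
def fit(P,O,z):
    w=np.array([q(p,z) for p in P]);o=np.array(O)/1e3;cw,co=w.mean(0),o.mean(0);a=w-cw;b=o-co
    th=np.arctan2((b[:,0]*a[:,1]-b[:,1]*a[:,0]).sum(),(a*b).sum());M=np.array([[np.cos(th),-np.sin(th)],[np.sin(th),np.cos(th)]])
    print("res",np.abs(a-b@M.T).max()*1e3,"org",cw-M@co,np.degrees(th));return cw-M@co,M
h,Mh=fit([(365,208),(198,316),(98,181),(263,78)],[(84,27),(84,-27),(24,-27),(24,27)],.1374)
c,Mc=fit([(405,358),(233,480),(143,350)],[(91,9),(91,-53),(23,-53)],.044)
print("probe tgt",c+Mc@[.003,-.022],"move",c+Mc@[.003,-.022]-h,"tcp",t)
E
```

```text
res 1.6564559886756562 org [ 0.5031 -0.328 ] 1.7874414785500434
res 6.8887877517621945 org [ 0.4888 -0.3195] 4.196705288366809
probe tgt [ 0.4934 -0.3412] move [-0.0096 -0.0133] tcp [ 0.4988 -0.3271  0.1209]
```

```bash
python3 - <<'E'
from h import *
f,K,W=grab("scene")
q=lambda p,z:ray(K,W,(np.array(p)+.5)/5.5-.5+[64,230],z)[:2]
a,b=q((405,358),.044),q((233,480),.044);c=q((143,350),.044);th=np.radians(1.84);M=np.array([[np.cos(th),-np.sin(th)],[np.sin(th),np.cos(th)]])
print(a,b,np.linalg.norm(a-b),c,"tgt",(a+b)/2-M@[.088,0])
print("wrist-based prediction px of those corners",[ (proj(K,W,np.append(np.array([.4861,-.3179])+M@(np.array(p)/1e3),.044))-[64,230]+.5)*5.5 for p in((91,9),(91,-53),(23,-53))])
E
```

```text
[ 0.57622785 -0.30659543] [ 0.57930818 -0.36613783] 0.05962202448790125 [ 0.52255213 -0.36751337] tgt [ 0.48981339 -0.33919218]
wrist-based prediction px of those corners [array([408.13651719, 358.57254035]), array([227.08988911, 482.76544522]), array([118.57211549, 328.88733172])]
```

Request:
carry_out(
  commands=[-0.32,-0.29,0,0,1,0,0,0,0,1,0,0,-0.4,0,1,0,0,-0.6,0,1,0,0,-0.4,0,1,0,0,-0.2,0,1,0,0,0,0,1],
)

```text
time_s: 25.85
tcp_pos: [0.4854, -0.3388, 0.0561]
eef_rot: [180.0, -0.1, -177.9]
contact_force: [-0.4, 0.8, -2.2]
gripper_width: 0.0254
```

Request:
carry_out(
  commands=[0,0,-0.1,0,1,0,0,-0.1,0,1,0,0,0,0,1],
)

```text
time_s: 26.15
tcp_pos: [0.486, -0.339, 0.0491]
eef_rot: [180.0, 0.0, -177.9]
contact_force: [-0.5, 0.3, -2.1]
gripper_width: 0.0255
```

Bottom at about 0.038, inside the cut-out with no contact. Continuing.

Request:
carry_out(
  commands=[0,0,-0.1,0,1,0,0,-0.07,0,1,0,0,0,0,1],
)

```text
time_s: 26.45
tcp_pos: [0.4857, -0.3389, 0.0418]
eef_rot: [180.0, -0.0, -177.9]
contact_force: [-0.3, -0.4, -1.6]
gripper_width: 0.0254
```

Request:
carry_out(
  commands=[0,0,-0.04,0,1,0,0,0,0,1],
)

```text
time_s: 26.65
tcp_pos: [0.4862, -0.3391, 0.0411]
eef_rot: [-180.0, 0.0, -177.9]
contact_force: [-0.1, -0.3, 1.7]
gripper_width: 0.0255
```

Request:
carry_out(
  commands=[0,0,0,0,0,0,0,0,0,0,0,0,0,0,0,0,0,0,0,0,0,0,0.4,0,0,0,0,0.8,0,0,0,0,0.8,0,0,0,0,0.5,0,0],
)

```text
time_s: 27.45
tcp_pos: [0.4869, -0.3395, 0.1432]
eef_rot: [-179.9, 0.1, -177.9]
contact_force: [0.2, 0.6, 0.5]
gripper_width: 0.0438
```

Request:
carry_out(
  commands=[0.13,0.55,0,1,0,0.13,0.55,0,1,0,0.13,0.55,0,1,0,0.13,0.55,0,1,0,0.13,0.55,0,1,0,0.13,0.55,0,1,0,0.13,0.55,0,1,-1,0.13,0.55,0,1,-1],
)

```text
time_s: 28.25
tcp_pos: [0.5278, -0.1621, 0.1407]
eef_rot: [-180.0, 0.0, -145.7]
contact_force: [0.5, 0.0, 0.0]
gripper_width: 0.055
```

Request:
carry_out(
  commands=[0.13,0.55,0,1,-1,0.13,0.55,0,1,-1,0.13,0.55,0,1,-1,0.13,0.55,0,1,-1,0.13,0.55,0,1,-1,0.13,0.55,0,1,-1,0.13,0.55,0,1,-1,0.13,0.55,0,1,-1],
)

```text
time_s: 29.05
tcp_pos: [0.5694, 0.0139, 0.1407]
eef_rot: [-180.0, 0.0, -113.7]
contact_force: [0.2, -1.0, 0.4]
gripper_width: 0.0877
```

Request:
carry_out(
  commands=[0.13,0.55,0,1,-1,0.13,0.55,0,1,-1,0.13,0.55,0,1,-1,0.13,0.55,0,0.9,-1,0,0.05,0,0,-1],
)

```text
time_s: 29.55
tcp_pos: [0.5907, 0.1051, 0.1405]
eef_rot: [-180.0, 0.0, -98.1]
contact_force: [0.3, 0.2, -0.1]
gripper_width: 0.0876
```

```bash
python3 - <<'E'
from h import *
np.set_printoptions(precision=4,suppress=True)
def dot(n):
    f,K,W=grab(n);h=cv2.cvtColor(f,cv2.COLOR_RGB2HSV);m=cv2.inRange(h,(12,140,100),(28,255,255))
    e=proj(K,W,(.592,.107,.040));N,l,st,c=cv2.connectedComponentsWithStats(m)
    for i in range(1,N):
        if st[i,4]>15 and np.linalg.norm(c[i]-e)<40: print(n,st[i,4],c[i],e,ray(K,W,c[i],.040))
print(telemetry.get_state()["tcp_pos"],telemetry.get_state()["eef_rot"])
for n in("scene","top","wrist"): dot(n)
f,K,W=grab("scene");save(cv2.resize(f[190:345,30:190],None,fx=3.5,fy=3.5,interpolation=cv2.INTER_CUBIC),"s11")
E
```

```text
[0.5907 0.1051 0.1405] [-179.9749    0.0135  -98.1092]
scene 56 [325.  182.5] [324.8277 182.3888] [0.5924 0.1071 0.04  ]
wrist 517 [275.6654 214.559 ] [275.6437 214.729 ] [0.592  0.1069 0.04  ]
```

View pics/s11.png

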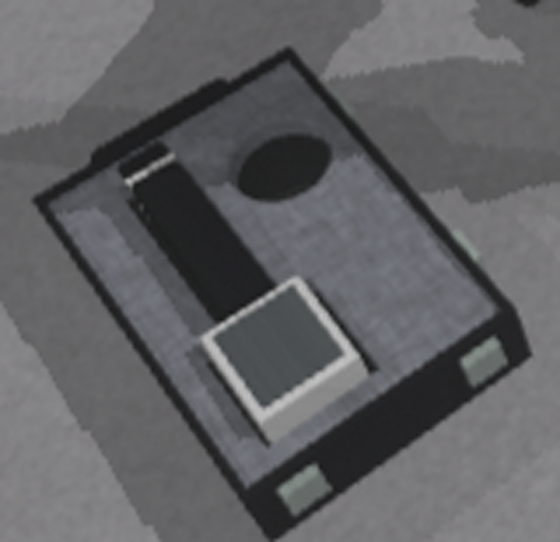

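The probe is seated in its cut-out. All views put the puck at (0.592,0.107), so I'll grasp it.

Request:
carry_out(
  commands=[0.03,0.05,-0.7,0,-1,0,0,-0.9,0,-1,0,0,-0.8,0,-1,0,0,-0.5,0,-1,0,0,-0.2,0,-1,0,0,0,0,-1,0,0,0,0,1,0,0,0,0,1],
)

```text
time_s: 30.55
tcp_pos: [0.5922, 0.1052, 0.0182]
eef_rot: [-179.9, 0.1, -98.3]
contact_force: [0.1, -0.5, 0.7]
gripper_width: 0.077
```

Request:
carry_out(
  commands=[0,0,0,0,1,0,0,0,0,1,0,0,0,0,1,0,0,0,0,1,0,0,0,0,1,0,0,0,0,1],
)

```text
time_s: 31.15
tcp_pos: [0.5913, 0.1051, 0.0169]
eef_rot: [-180.0, 0.0, -98.3]
contact_force: [-1.7, 0.4, 2.5]
gripper_width: 0.0424
```

Request:
carry_out(
  commands=[0,0,0.4,0,1,0,0,0.8,0,1,0,0,0.8,0,1,0,0,0.5,0,1,-0.2,-0.5,0,0,1,-0.3,-0.75,0,0,1,-0.3,-0.75,0,0,1,-0.3,-0.75,0,0,1],
)

```text
time_s: 31.95
tcp_pos: [0.5455, -0.0066, 0.1157]
eef_rot: [179.9, -0.0, -98.3]
contact_force: [0.2, -1.0, -0.7]
gripper_width: 0.0427
```

Request:
carry_out(
  commands=[-0.3,-0.75,0,0,1,-0.3,-0.75,0,0,1,-0.3,-0.75,0,0,1,-0.3,-0.75,0,0,1,-0.3,-0.75,0,0,1,-0.3,-0.75,0,0,1,-0.3,-0.75,0,0,1,-0.3,-0.75,0,0,1],
)

```text
time_s: 32.75
tcp_pos: [0.4494, -0.2462, 0.1158]
eef_rot: [179.9, 0.0, -98.3]
contact_force: [0.5, -0.3, -1.1]
gripper_width: 0.0423
```

Request:
carry_out(
  commands=[-0.3,-0.75,0,0,1,-0.1,-0.3,0,0,1,0,0,0,0,1],
)

```text
time_s: 33.05
tcp_pos: [0.4337, -0.2882, 0.1158]
eef_rot: [179.9, 0.0, -98.5]
contact_force: [-0.2, 0.5, -2.3]
gripper_width: 0.0424
```

```bash
python3 - <<'E'
from h import *
np.set_printoptions(precision=4,suppress=True)
f,K,W=grab("scene");t=telemetry.get_state()["tcp_pos"];z=.04+t[2]-.0169
print("cut",ray(K,W,(np.array([284.5,168])+.5)/3.5-.5+[30,190],.044))
e=proj(K,W,(t[0],t[1]+.002,z));m=cv2.inRange(cv2.cvtColor(f,cv2.COLOR_RGB2HSV),(12,100,60),(30,255,255))
N,l,st,c=cv2.connectedComponentsWithStats(m)
for i in range(1,N):
    if np.linalg.norm(c[i]-e)<40: print(st[i],c[i],e,ray(K,W,c[i],z))
print(t)
E
```

```text
cut [ 0.443  -0.2864  0.044 ]
[ 0.4343 -0.2874  0.116 ]
```

Request:
carry_out(
  commands=[0.03,0,-0.4,0,1,0,0,-0.6,0,1,0,0,-0.3,0,1,0,0,-0.15,0,1,0,0,0,0,1],
)

```text
time_s: 33.6
tcp_pos: [0.4362, -0.2865, 0.058]
eef_rot: [179.9, 0.0, -98.3]
contact_force: [-0.1, 1.0, -0.4]
gripper_width: 0.0422
```

Request:
carry_out(
  commands=[0,0,-0.1,0,1,0,0,-0.1,0,1,0,0,0,0,1],
)

```text
time_s: 33.9
tcp_pos: [0.4364, -0.287, 0.0506]
eef_rot: [180.0, 0.0, -98.3]
contact_force: [0.1, 0.1, -1.2]
gripper_width: 0.0423
```

Bottom at about 0.040, inside the cut-out with no contact. Continuing.

Request:
carry_out(
  commands=[0,0,-0.1,0,1,0,0,-0.1,0,1,0,0,-0.03,0,1,0,0,0,0,1],
)

```text
time_s: 34.3
tcp_pos: [0.4362, -0.287, 0.0412]
eef_rot: [180.0, 0.0, -98.3]
contact_force: [0.0, -0.3, -1.0]
gripper_width: 0.0422
```

Request:
carry_out(
  commands=[0,0,-0.04,0,1,0,0,0,0,1],
)

```text
time_s: 34.5
tcp_pos: [0.4365, -0.2871, 0.0408]
eef_rot: [-180.0, -0.0, -98.3]
contact_force: [-3.3, 1.9, 9.1]
gripper_width: 0.0424
```

Request:
carry_out(
  commands=[0,0,0,0,-0.35,0,0,0,0,-0.35,0,0,0,0,-0.35,0,0,0,0,-0.35,0,0,0.3,0,-0.35,0,0,0.8,0,-0.35,0,0,0.9,0,-0.35,0,0,0.9,0,-0.35],
)

```text
time_s: 35.3
tcp_pos: [0.4362, -0.287, 0.1579]
eef_rot: [180.0, -0.0, -98.3]
contact_force: [-0.1, -0.5, 0.3]
gripper_width: 0.0594
```

Request:
carry_out(
  commands=[0,0,0.5,0,-1,0.2,1,0,0,-1,0.2,1,0,0,-1,0.2,1,0,0,-1,0.2,1,0,0,-1,0.2,1,0,0,-1,0.2,1,0,0,-1,0.2,1,0,0,-1],
)

```text
time_s: 36.1
tcp_pos: [0.4926, -0.0054, 0.177]
eef_rot: [-179.9, 0.0, -98.3]
contact_force: [1.4, -0.2, 0.1]
gripper_width: 0.0875
```

```bash
python3 - <<'E'
from h import *
np.set_printoptions(precision=4,suppress=True)
print(telemetry.get_state()["tcp_pos"])
for n in("scene","top"):
    f,K,W=grab(n);e=proj(K,W,(.4351,-.2856,.064));m=cv2.inRange(cv2.cvtColor(f,cv2.COLOR_RGB2HSV),(12,120,80),(30,255,255))
    N,l,st,c=cv2.connectedComponentsWithStats(m)
    for i in range(1,N):
        if np.linalg.norm(c[i]-e)<40 and st[i,4]>10: print(n,st[i,4],c[i],e,ray(K,W,c[i],.064))
a,K,W=grab("top");b,_,_=grab("scene")
save(np.hstack([cv2.resize(a[185:325,380:500],(480,560)),cv2.resize(b[190:345,40:140],(320,496),)[:496]if 0 else cv2.resize(b[190:330,40:120],(320,560))]),"p12")
E
```

```text
[ 0.4926 -0.0054  0.177 ]
scene 81 [107.1111 228.9136] [106.2286 228.3888] [ 0.4372 -0.2849  0.064 ]
top 72 [427.0972 274.4167] [428.0666 275.6463] [ 0.4374 -0.2839  0.064 ]
```

View pics/p12.png

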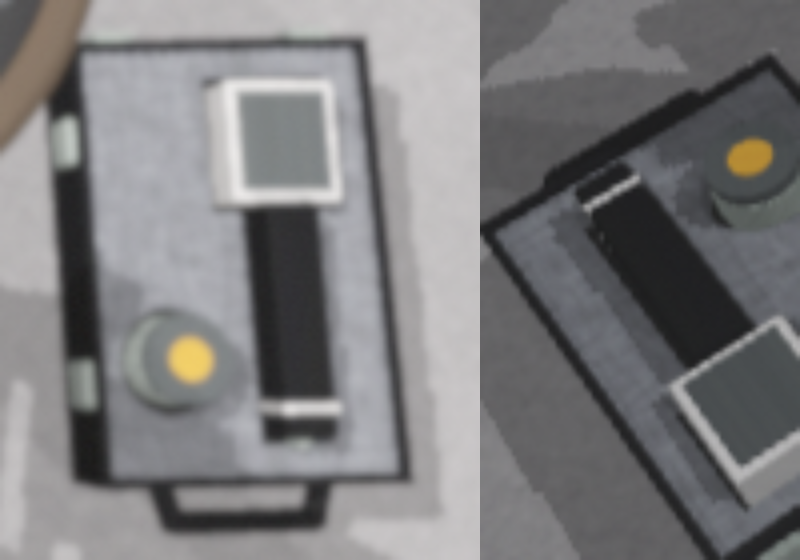

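Both are seated, with the puck dot at (0.437,-0.285) in both views. Next I'll return the tube.

Request:
carry_out(
  commands=[0.11,0.95,0,0,-1,0.11,0.95,0,0,-1,0.11,0.95,0,0,-1,0.11,0.95,0,0,-1,0.11,0.95,0,0,-1,0.11,0.95,0,0,-1,0.11,0.95,0,0,-1,0.11,0.95,0,0,-1],
)

```text
time_s: 37.1
tcp_pos: [0.5281, 0.297, 0.1764]
eef_rot: [-180.0, -0.0, -98.4]
contact_force: [0.8, -0.1, -0.8]
gripper_width: 0.0875
```

Request:
carry_out(
  commands=[0.08,0.85,0,0,-1,0,0,0,0,-1,0,0,0,0,-1],
)

```text
time_s: 37.4
tcp_pos: [0.531, 0.3302, 0.1756]
eef_rot: [180.0, -0.1, -98.3]
contact_force: [-0.1, -0.4, -0.2]
gripper_width: 0.0876
```

Shift y by +2 mm and descend to 0.115.

Request:
carry_out(
  commands=[0,0.05,-0.6,0,-1,0,0,-0.6,0,-1,0,0,-0.32,0,-1,0,0,0,0,-1,0,0,0,0,1,0,0,0,0,1,0,0,0,0,1,0,0,0,0,1],
)

```text
time_s: 38.2
tcp_pos: [0.5311, 0.3333, 0.1159]
eef_rot: [-180.0, 0.1, -98.3]
contact_force: [-0.2, 0.3, -1.1]
gripper_width: 0.0613
```

Request:
carry_out(
  commands=[0,0,0,0,1,0,0,0,0,1,0,0,0,0,1],
)

```text
time_s: 38.5
tcp_pos: [0.531, 0.3332, 0.1156]
eef_rot: [-180.0, 0.0, -98.3]
contact_force: [-2.1, -0.2, 4.2]
gripper_width: 0.0552
```

Request:
carry_out(
  commands=[0,0,0.3,0,1,0,0,0.6,0,1,0,0,0.7,0,1,-0.1,-0.5,0,0,1,-0.1,-0.75,0,0,1,-0.1,-0.8,0,0,1,-0.1,-0.8,0,0,1,-0.1,-0.8,0,0,1],
)

```text
time_s: 39.3
tcp_pos: [0.5099, 0.1855, 0.1789]
eef_rot: [179.9, -0.0, -98.3]
contact_force: [0.2, -0.1, -4.1]
gripper_width: 0.0553
```

Request:
carry_out(
  commands=[-0.1,-0.8,0,0,1,-0.1,-0.8,0,0,1,-0.1,-0.8,0,0,1,-0.1,-0.8,0,0,1,-0.1,-0.8,0,0,1,0,-0.8,0,0,1,0,-0.6,0,0,1,0,-0.2,0,0,1],
)

```text
time_s: 40.1
tcp_pos: [0.4899, -0.0389, 0.179]
eef_rot: [179.9, -0.0, -98.4]
contact_force: [-0.0, 0.6, -5.0]
gripper_width: 0.055
```

Request:
carry_out(
  commands=[0,0,0,0,1,0,0,0,0,1],
)

```text
time_s: 40.3
tcp_pos: [0.4907, -0.0367, 0.179]
eef_rot: [180.0, 0.0, -98.3]
contact_force: [1.0, 0.3, -3.9]
gripper_width: 0.0553
```

Request:
carry_out(
  commands=[0.11,-0.18,0,0,1,0,0,-0.4,0,1,0,0,-0.6,0,1,0,0,-0.35,0,1,0,0,-0.15,0,1,0,0,0,0,1,0,0,0,0,1],
)

```text
time_s: 41.0
tcp_pos: [0.496, -0.0439, 0.1197]
eef_rot: [-179.9, 0.0, -98.3]
contact_force: [-0.0, 0.5, -3.3]
gripper_width: 0.0554
```

Request:
carry_out(
  commands=[0,0,-0.05,0,1,0,0,0,0,1],
)

```text
time_s: 41.2
tcp_pos: [0.4956, -0.0441, 0.1175]
eef_rot: [-179.9, 0.0, -98.3]
contact_force: [0.3, -0.4, -4.0]
gripper_width: 0.0555
```

Request:
carry_out(
  commands=[0,0,-0.03,0,1,0,0,0,0,1],
)

```text
time_s: 41.4
tcp_pos: [0.4956, -0.0442, 0.1166]
eef_rot: [-179.9, 0.0, -98.3]
contact_force: [-1.7, 0.3, 1.4]
gripper_width: 0.055
```

Request:
carry_out(
  commands=[0,0,0,0,-1,0,0,0,0,-1,0,0,0,0,-1,0,0,0,0,-1,0,0,0.5,0,-1,0,0,0.8,0,-1,0,0,0.4,0,-1,-0.2,0.8,0,0,-1],
)

```text
time_s: 42.2
tcp_pos: [0.4892, -0.0133, 0.1864]
eef_rot: [-179.8, 0.1, -98.5]
contact_force: [-0.5, 0.7, -0.1]
gripper_width: 0.0874
```

Request:
carry_out(
  commands=[-0.2,1,0,0,-1,-0.2,1,0,0,-1,-0.2,1,0,0,-1,-0.2,1,0,0,-1,-0.2,1,0,0,-1,-0.2,1,0,0,-1,-0.2,1,0,0,-1,-0.2,1,0,0,-1],
)

```text
time_s: 43.0
tcp_pos: [0.4226, 0.3095, 0.184]
eef_rot: [-180.0, 0.0, -98.3]
contact_force: [0.8, 0.2, 0.2]
gripper_width: 0.0878
```

Request:
carry_out(
  commands=[-0.2,0.8,0,0,-1,-0.1,0.3,0,0,-1,0,0,0,0,-1],
)

```text
time_s: 43.3
tcp_pos: [0.4107, 0.353, 0.1835]
eef_rot: [180.0, -0.0, -98.2]
contact_force: [-0.3, -0.8, 0.5]
gripper_width: 0.0875
```

Descend to 0.0875 (−0.096) and grip the knob.

Request:
carry_out(
  commands=[0,0,-0.7,0,-1,0,0,-0.8,0,-1,0,0,-0.6,0,-1,0,0,-0.28,0,-1,0,0,0,0,-1,0,0,0,0,1,0,0,0,0,1,0,0,0,0,1],
)

```text
time_s: 44.1
tcp_pos: [0.4117, 0.3524, 0.0899]
eef_rot: [-179.9, 0.1, -98.3]
contact_force: [0.4, 0.4, 0.2]
gripper_width: 0.069
```

Request:
carry_out(
  commands=[0,0,0,0,1,0,0,0,0,1,0,0,0,0,1,0,0,0,0,1,0,0,0,0,1,0,0,0,0,1],
)

```text
time_s: 44.7
tcp_pos: [0.4111, 0.3518, 0.0887]
eef_rot: [180.0, -0.0, -98.3]
contact_force: [-2.1, 1.5, 2.8]
gripper_width: 0.0351
```

Request:
carry_out(
  commands=[0,0,0.3,0,1,0,0,0.6,0,1,0,0,0.6,0,1,0.2,-0.5,0,0,1,0.3,-0.75,0,0,1,0.3,-0.75,0,0,1,0.3,-0.75,0,0,1,0.3,-0.75,0,0,1],
)

```text
time_s: 45.5
tcp_pos: [0.4671, 0.2102, 0.1489]
eef_rot: [180.0, -0.0, -98.3]
contact_force: [0.2, -0.8, -4.8]
gripper_width: 0.0349
```

Request:
carry_out(
  commands=[0.3,-0.75,0,0,1,0.3,-0.75,0,0,1,0.3,-0.75,0,0,1,0.2,-0.5,0,0,1,0.1,-0.3,0,0,1,0,0,0,0,1,0,0,0,0,1],
)

```text
time_s: 46.2
tcp_pos: [0.515, 0.0898, 0.1486]
eef_rot: [180.0, 0.0, -98.4]
contact_force: [0.1, -0.4, -5.6]
gripper_width: 0.0353
```

Request:
carry_out(
  commands=[-0.02,-0.02,-0.5,0,1,0,0,-0.5,0,1,0,0,-0.3,0,1,0,0,-0.13,0,1,0,0,0,0,1],
)

```text
time_s: 46.7
tcp_pos: [0.5142, 0.0893, 0.0911]
eef_rot: [180.0, -0.0, -98.3]
contact_force: [0.5, 0.8, -4.7]
gripper_width: 0.0347
```

Request:
carry_out(
  commands=[0,0,-0.04,0,1,0,0,0,0,1],
)

```text
time_s: 46.9
tcp_pos: [0.5149, 0.0893, 0.0905]
eef_rot: [-179.9, 0.0, -98.3]
contact_force: [-0.3, -0.1, -6.0]
gripper_width: 0.0352
```

Request:
carry_out(
  commands=[0,0,-0.03,0,1,0,0,0,0,1],
)

```text
time_s: 47.1
tcp_pos: [0.515, 0.0892, 0.0896]
eef_rot: [-179.9, 0.0, -98.3]
contact_force: [-2.0, 0.5, 2.0]
gripper_width: 0.0351
```

Contact. Release, rise and back away toward +y, clear of the scene camera's view.

Request:
carry_out(
  commands=[0,0,0,0,-1,0,0,0,0,-1,0,0,0,0,-1,0,0,0,0,-1,0,0,0.5,0,-1,0,0,0.9,0,-1,0,0,0.9,0,-1,0,0,0.5,0,-1],
)

```text
time_s: 47.9
tcp_pos: [0.5156, 0.0893, 0.2037]
eef_rot: [-179.8, 0.1, -98.3]
contact_force: [0.4, 0.5, 0.8]
gripper_width: 0.0867
```

Request:
carry_out(
  commands=[-0.2,1,0,0,-1,-0.2,1,0,0,-1,-0.2,1,0,0,-1,-0.2,1,0,0,-1,-0.2,1,0,0,-1,-0.2,1,0,0,-1,0,0,0,0,-1,0,0,0,0,-1],
)

```text
time_s: 48.7
tcp_pos: [0.466, 0.3297, 0.2002]
eef_rot: [180.0, -0.0, -98.2]
contact_force: [0.2, -0.8, -0.5]
gripper_width: 0.0878
```

```bash
python3 - <<'E'
from h import *
np.set_printoptions(precision=4,suppress=True)
s=telemetry.get_state();print(s["time_s"],s["tcp_pos"],s["contact_force"])
for n in("scene","top"):
    f,K,W=grab(n);o=cv2.imread(f"pics/{n}0.png")[:,:,::-1]
    for nm,p,h in(("tube",(.496,-.045,.156),26),("jar",(.5137,.0884,.122),22),("tubebase",(.496,-.045,.08),26),("jarbody",(.5137,.0884,.06),26)):
        u,v=proj(K,W,p).round().astype(int);tm=cv2.cvtColor(np.ascontiguousarray(o[v-12:v+13,u-12:u+13]),cv2.COLOR_RGB2GRAY)
        r0=cv2.cvtColor(np.ascontiguousarray(f[v-h:v+h+1,u-h:u+h+1]),cv2.COLOR_RGB2GRAY)
        m=cv2.matchTemplate(r0,tm,cv2.TM_CCOEFF_NORMED);_,b,_,l=cv2.minMaxLoc(m);print(n,nm,"shift px",l[0]-h+12,l[1]-h+12,"corr",round(b,3))
    e=proj(K,W,(.4351,-.2856,.064));m=cv2.inRange(cv2.cvtColor(f,cv2.COLOR_RGB2HSV),(12,120,80),(30,255,255))
    N,l,st,c=cv2.connectedComponentsWithStats(m)
    for i in range(1,N):
        if np.linalg.norm(c[i]-e)<20 and st[i,4]>10: print(n,"puck",ray(K,W,c[i],.064))
E
```

```text
48.7 [0.466  0.3297 0.2002] [ 0.2428 -0.8335 -0.5294]
scene tube shift px 0 1 corr 0.907
scene jar shift px 0 0 corr 0.982
scene tubebase shift px 0 1 corr 0.972
scene jarbody shift px 1 0 corr 0.977
scene puck [ 0.4372 -0.285   0.064 ]
top tube shift px 1 -1 corr 0.985
top jar shift px -1 -1 corr 0.987
top tubebase shift px 1 -1 corr 0.986
top jarbody shift px -1 -1 corr 0.99
top puck [ 0.4373 -0.2843  0.064 ]
```

Tube and jar are within about 1 px (about 2 mm) of where they started, both upright. The puck is unchanged. Handing in.

```bash
python3 -c "
from plant import r
print(r.close_job())"
```

```text
the job is handed in; nothing more can be done
None
```

I finished the whole job and handed it in at about 49 s of the 136 s. No verdict was reported.

**What I did:** I stood the jar and then the tube in the tray and seated the probe and then the puck in the foam. Then I put the tube and the jar back on their own pads.

**Last checks:**
- **Tube and jar:** they are within about 1 px (roughly 2 mm) of their start pictures in both fixed cameras, and upright.
- **Probe and puck:** both touched the cut-out floors at the expected height. Pictures taken after release show both sitting in their cut-outs. The puck's dot read (0.437, -0.285) in the last check, about 2 mm from its target and unchanged since I placed it.
- **Probe, last check:** I did not measure it again at the end. Its position rests on the seating contact and the picture taken after the puck was placed.
- **Gripper:** it was open and clear of everything, with no force beyond sensor noise.

**What went wrong or disagreed:**
- **Jar grasp:** the first two tries closed on air above the knob, and the jar did not visibly move. Touching the knob with about 30 N showed the fingertips about 10 mm above the reported TCP, not 22 mm below it. I corrected every later height for this.
- **Case position:** the first estimate from the top camera was about 3 mm off in y (fit errors up to 4.5 mm). I used the wrist view instead, and the scene camera agreed with it on the probe target to within 1 mm.
- **Probe in the grip:** readings of its position along the jaws ranged from -5 to +4 mm. I used +4 mm, which the wrist and scene views both gave once it was lifted, and it went in without touching the sides.

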